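Make up two microscope service trays

ROBOT

A 6-joint arm with a two-finger parallel gripper is mounted at the origin on a cart in front of the work surface, level with it; the furniture and walls round the work are solid. World frame = base frame: x ahead of the robot, y to its left, z up, the work surface at z = 0. Lengths are in m, angles in rad, forces in N, time in s.
With the tool pointing down it reaches from about 0.425 to 0.95 m from the base axis. Payload 3.5 kg.
Tool frame: the origin (TCP) lies at the very end of the fingers, on their centre line; the grasp point (between the pads) lies robot.hold_point_z behind it (robot.hold_point_z is the distance from the TCP to the grasp point, in m); z points along the fingers, y is the line along which they close (so a half turn about z gives the same grasp; the last joint's range is limited). The gripper opens to 85 mm and grips with 20 to 120 N. Pads are 22 mm wide; open, the fingers measure 114 mm over their backs; the gripper's body (76 mm by 85 mm) begins 54 mm behind the grasp point. The pads swing forward as they close: fully open they stand 13 mm farther back than shut.
Start: joints at [-1.283, 0.286, 1.577, -0, 1.279, -0.15], TCP at [0.286, -0.611, 0.231] pointing down, gripper open.
Joint ranges: [-2.77, 2.77], [-0.9, 2.22], [0.21, 2.48], [-1.53, 4.67], [0.24, 2.81], [-2.84, 2.84]. Speed limits (rad/s): [2.79, 2.79, 3.14, 3.14, 3.14, 3.14].

INTERFACE

Orientations are given as [roll, pitch, yaw] about the fixed x, y, z axes, in that order (R = Rz(yaw) Ry(pitch) Rx(roll)).
In Python, from workcell import robot gives the robot as it stands.
- The arm moves only by the tool play_rows, never from a script. Its arguments are lists of equal length, an entry for each row: "offset": the shift along the world's x, y, z each as a share of 6 cm, from -1 to 1, a list of three; "rotation": the turn, a rotation vector about the world's x, y, z each as a share of 6 degrees, from -1 to 1, a list of three. A call has 1 to 5 rows; each row shifts and turns the commanded pose from where the row before left it; what a row does not reach is not made up. A row lasts 1/8 s, in which the tool goes at most 62.5 mm and 10.7 degrees, less where a joint would pass 70% of its speed; a pose out of reach is approached as far as the arm can. A call with a number of a shift or a turn outside -1 to 1 is refused whole. A call with a gripper value outside its range is refused whole. "gripper" is the opening, from 0 (shut) to 1 (fully open), set as the call begins (left out, the last holds). The fingers move at their own pace and stop on an object; the grip force is fixed at half the most. Time passes only in rows, so rows that do not move let the fingers close. It gives the time, the measured TCP pose, the force, the opening and the grip force at its end, in the units of the state.
- robot.sense(): the state, without advancing time (a new reading comes with each control period).
- robot.camera(name): name is "scene" or "top" or "wrist"; returns (picture, depth): 400x640x3 uint8, blue, green, red; 400x640 float32, m along the optical axis (not along the pixel's ray), 0 where there is no reading.
- robot.camera_model(name): a dict with "vfov" (degrees; the focal length in pixels is half the picture's height over the tangent of half this angle, whatever the lens; pixels are square), "cx", "cy" (the principal point, pixels), "distortion" ([k1, k2, p1, p2, k3] as OpenCV has them; the pictures are not rectified), "world_from_camera" (4x4, takes a point from camera to world coordinates); the wrist camera has in their place "mount" (4x4, takes a point from camera to tool coordinates, whose origin is the TCP and whose axes are the flange's). Camera axes: x right, y up, looking along -z (the intrinsics and any distortion apply to the point x, -y, -z); pixel columns grow to the right and rows downward; lengths in m; the calibration is good to about 2 mm. A picture is of the moment at which its call begins: read the wrist's pose just before it. camera_model takes no time and is no camera call.
- robot.finish_job(): hands the job in; it is judged then, once.
Trained networks look in the newest picture that a camera, given by its name, has taken for a name from the list of things; names that differ only in an ending like _2 or _b are one class to them, and where a whole thing is asked for, a point or a joint stands for the part that bears it (a point fixed in the world has none). Each returns a list of dicts, best first, with "p" (0 to 1); they miss things now and then, are a little off and sometimes report something else, mostly with a low value. They report only what shows in the picture. A call takes as long as a camera call. They do not tell look-alikes from the thing itself.
- robot.boxes_of(thing, camera): "position" ([x, y, z] in m, in world coordinates, good to about 4 mm: the middle of the surface that is visible of it).
- robot.outline_of(thing, camera): "region" (400x640 bool, what is visible of it).
- robot.tip_of(thing, camera): "position" ([x, y, z] in m, in world coordinates, good to about 4 mm: a listed point, or the origin of a listed thing).
The state is a dict: "t": time; "joint_positions": joint angles; "joint_vel": joint speeds; "joint_torque": joint torques, N m; "eef_pos": TCP position; "tool_rot": TCP orientation; "ft_force": force on the tool from outside, world axes, zero at the start; "moment": the same for the moment, N m; "finger_gap": finger opening in m; "grip_force": force on a finger pad.
Only numpy, scipy, OpenCV 4.12 (cv2) and the standard library are available. Lean on these libraries where they do the work, as an engineer would, in place of code of your own. Each camera call takes 0.05 s, during which the arm holds its last target. There are 200 camera calls.

TASK

Make up the two microscope service trays from the stock on the desk. The tray with the three round cut-outs is the immersion-optics kit: it gets the short white bottle of lens cleaner, the black-and-cream objective canister and the little brown oil bottle; the tray with the two rectangular cut-outs is the lamp kit: it gets the ochre lamp carton and the low white fuse carton. Set each one down, without dropping it, upright and fully home in the cut-out made to its outline, and leave the tall white bottle, the grey carton and the dust cap where they are.

Things in the scene. Friction and masses are not known exactly. Their poses are not given: they have to be found in the camera images.
- optics_tray: Tray with three ROUND cut-outs shrinking toward the robot. 168 x 66 mm, fixed, black foam, top 24 mm high, cut-outs 16 mm deep (floor at z = 8 mm) on its centre line (y = 0). Origin: centre of underside; x along it, away from the robot within 0.1 rad; z up. Short white bottle: 52 mm diameter at x = +49 mm (far end); canister: 46 mm at x = -7 mm; brown oil bottle: 38 mm at x = -56 mm (near end).
- lamp_tray: Tray with two RECTANGULAR cut-outs. 168 x 66 mm, fixed, black foam, top 24 mm high, cut-outs 16 mm deep (floor at z = 8 mm) on its centre line (y = 0). Origin: centre of underside; x along it, away from the robot within 0.1 rad; z up. Ochre lamp carton: 57 mm (x) by 50 mm (y) at x = +39 mm (far end); white fuse carton: 63 (x) by 43 mm (y) at x = -36 mm (near end).
- lens_bottle: The SHORT white plastic reagent bottle (lens cleaner) with a green screw cap: 38 mm diameter to 60 mm up, cap 23 mm diameter above, 72 mm high in all, about 70 g. Stands upright. Origin: centre of its underside; z up. Goes in the largest round cut-out.
- canister: Screw-lid canister of a spare microscope objective: black lower half, cream upper half, 35 mm diameter, 61 mm high, about 70 g. Stands upright. Origin: centre of its underside; z up. Goes in the middle round cut-out.
- oil_bottle: Small BROWN immersion-oil bottle with a black cap: 26 mm diameter to 49 mm up, cap 16 mm diameter above, 58 mm high in all, about 20 g. Stands upright. Origin: centre of its underside; z up. Goes in the smallest round cut-out.
- lamp_carton: Upright OCHRE folding carton with a spare lamp: 38 mm along its own x, 45 mm along its own y, 62 mm high, about 30 g. Origin: centre of its underside; z up. On the desk its x axis lies within 0.3 rad of the robot's x. In the tray its 45 mm side lies along the tray: a quarter turn, either way.
- fuse_carton: Low WHITE folding carton with spare fuses: 31 mm along its own x, 51 mm along its own y, 34 mm high, about 30 g. Origin: centre of its underside; z up. On the desk its x axis lies within 0.3 rad of the robot's x. In the tray its 51 mm side lies along the tray: a quarter turn, either way. Home, it stands 18 mm above the foam. So low that tall neighbours may hinder the gripper: take those first.
- tall_bottle: Bystander, not wanted: the TALLER and thicker white bottle with a blue cap, 42 mm diameter, 90 mm high, at the front edge of the desk. Origin: centre of its underside. Leave it.
- grey_carton: Bystander, not wanted: large GREY-BLUE carton, 46 by 61 mm, 50 mm high, behind the microscope. Origin: centre of its underside. Leave it.
- dust_cap: Bystander, not wanted: black eyepiece dust cap lying on the desk, 31 mm diameter, 12 mm high, at the front edge of the desk. Origin: centre of its underside. Leave it.
There are look-alikes about, which are no part of the job. Leave any orange look-alike of the lens_bottle alone.

How it is judged:
At the end, for the whole second after the job is handed in: Each item stands in its own cut-out: within 12 mm of its centre along and across the tray, at most 3 mm off its floor, upright within 0.12 rad, at rest, released. Tall bottle, grey carton and dust cap upright (0.15 rad) and within 2 cm of their starts (x of lens_bottle in the frame of optics_tray between 0.037 and 0.061 m and y of lens_bottle in the frame of optics_tray between -0.012 and 0.012 m and z of each of lens_bottle, canister, oil_bottle in the frame of optics_tray below 0.011 m and angle between each of lens_bottle, canister, oil_bottle, lamp_carton, fuse_carton's own z axis and vertical below 0.12 rad and linear speed of each of lens_bottle, canister, oil_bottle, lamp_carton, fuse_carton below 0.02 m/s and contact force between each of lens_bottle, canister, oil_bottle, lamp_carton, fuse_carton and the fingers below 0.05 N and x of canister in the frame of optics_tray between -0.019 and 0.005 m and y of canister in the frame of optics_tray between -0.012 and 0.012 m and x of oil_bottle in the frame of optics_tray between -0.068 and -0.044 m and y of oil_bottle in the frame of optics_tray between -0.012 and 0.012 m and x of lamp_carton in the frame of lamp_tray between 0.027 and 0.051 m and y of lamp_carton in the frame of lamp_tray between -0.012 and 0.012 m and z of each of lamp_carton, fuse_carton in the frame of lamp_tray below 0.011 m and x of fuse_carton in the frame of lamp_tray between -0.048 and -0.024 m and y of fuse_carton in the frame of lamp_tray between -0.012 and 0.012 m and distance of each of tall_bottle, grey_carton, dust_cap from where it was at the start of the episode below 0.02 m and angle between each of tall_bottle, grey_carton, dust_cap's own z axis and vertical below 0.15 rad); the robot touches nothing.
It fails at once if one of the five items is dropped or knocked over (moves free of the fingers faster than 0.6 m/s, a fall of about 2 cm) ((linear speed of lens_bottle above 0.6 m/s and contact force between lens_bottle and the fingers below 0.05 N) or (linear speed of canister above 0.6 m/s and contact force between canister and the fingers below 0.05 N) or (linear speed of oil_bottle above 0.6 m/s and contact force between oil_bottle and the fingers below 0.05 N) or (linear speed of lamp_carton above 0.6 m/s and contact force between lamp_carton and the fingers below 0.05 N) or (linear speed of fuse_carton above 0.6 m/s and contact force between fuse_carton and the fingers below 0.05 N)).
It fails at once if the tall bottle, the grey carton or the dust cap is moved more than 2 cm (distance of any of tall_bottle, grey_carton, dust_cap from where it was at the start of the episode above 0.02 m).
It also fails if it takes over 102 s, if anything falls off the work surface, if the arm or the gripper's body presses on something with over 40 N, if the wrist force passes 120 N, or if a joint passes its speed limit or range.

## Working session

There is one attempt and no reset: what is moved stays moved. The work goes in short steps, Python scripts to look and compute and a tool call to move; the robot and the scene stay as the last step left them, time stands still between calls to the robot, and variables do not carry over. Pictures are saved under pics/ and viewed, at most 14 in all, crops included, and the job is handed in when it is done.

Besides the shell and the picture viewer there is one more tool, called after "Emit:" in YAML: its name, and indented under it one key for each argument. play_rows: Moves the arm, as the interface text tells. Its arguments: {"type":"object","properties":{"offset":{"type":"array","items":{"type":"array","items":{"type":"number"}}},"rotation":{"type":"array","items":{"type":"array","items":{"type":"number"}}},"gripper":{"type":"number"}},"required":["offset","rotation"]}

```bash
mkdir -p pics; ls; python3 - <<'E'
from workcell import robot
import cv2,numpy as np
s=robot.sense();print(s['t'],s['eef_pos'],s['tool_rot'],robot.hold_point_z,s['finger_gap'])
for c in ['top','scene']:
    p,d=robot.camera(c);cv2.imwrite(f'pics/{c}0.png',p);np.save(f'{c}0.npy',d)
    m=robot.camera_model(c);print(m)
    for n in ['optics_tray','lamp_tray','lens_bottle','canister','oil_bottle','lamp_carton','fuse_carton','tall_bottle','grey_carton','dust_cap']:
        print(c,n,[(np.round(b['position'],3).tolist(),round(b['p'],2)) for b in robot.tip_of(n,c)])
print(robot.sense()['t'])
E
```

```text
pics
0.0 [ 0.28600904 -0.6106695   0.22990654] [-3.13920549e+00 -3.60357705e-04  4.37835527e-01] 0.0187 0.08554945431913488
{'vfov': 51.55926421653214, 'cx': 318.9454499094572, 'cy': 198.70546398634787, 'distortion': array([-0.04007681,  0.        ,  0.        ,  0.        ,  0.        ]), 'world_from_camera': array([[-0.06556236,  0.97433706, -0.21533434,  0.31395193],
       [-0.99783077, -0.0653019 ,  0.00833162,  0.07551993],
       [-0.00594393,  0.21541347,  0.97650484,  0.85319074],
       [ 0.        ,  0.        ,  0.        ,  1.        ]])}
top optics_tray [([0.481, 0.28, -0.0], 0.8), ([0.575, 0.019, 0.002], 0.68)]
top lamp_tray [([0.548, 0.188, 0.0], 0.77), ([0.572, 0.024, -0.002], 0.15)]
top lens_bottle [([0.38, 0.184, -0.002], 0.8), ([0.572, 0.021, 0.001], 0.57)]
top canister [([0.51, 0.097, -0.002], 0.52)]
top oil_bottle [([0.583, 0.093, -0.004], 0.68)]
top lamp_carton [([0.477, 0.025, 0.0], 0.76), ([0.434, 0.099, -0.002], 0.23)]
top fuse_carton [([0.43, 0.098, 0.0], 0.73)]
top tall_bottle [([0.372, 0.007, 0.002], 0.59)]
top grey_carton [([0.65, -0.1, -0.001], 0.96)]
t
[... 360 characters left out ...]
845e-01,
         7.89133451e-01],
       [ 2.12246880e-04,  8.39080629e-01,  5.44007033e-01,
         5.10406796e-01],
       [ 0.00000000e+00,  0.00000000e+00,  0.00000000e+00,
         1.00000000e+00]])}
scene optics_tray []
scene lamp_tray [([0.548, 0.187, -0.002], 0.8), ([0.571, 0.026, 0.001], 0.48)]
scene lens_bottle [([0.57, 0.026, 0.002], 0.76)]
scene canister [([0.51, 0.098, 0.003], 0.76)]
scene oil_bottle [([0.588, 0.099, -0.001], 0.77)]
scene lamp_carton [([0.478, 0.028, 0.0], 0.72), ([0.589, 0.095, 0.0], 0.43)]
scene fuse_carton [([0.436, 0.097, 0.005], 0.76)]
scene tall_bottle [([0.374, 0.007, -0.002], 0.85)]
scene grey_carton [([0.647, -0.104, 0.0], 0.73)]
scene dust_cap []
1.1
```

View pics/top0.png

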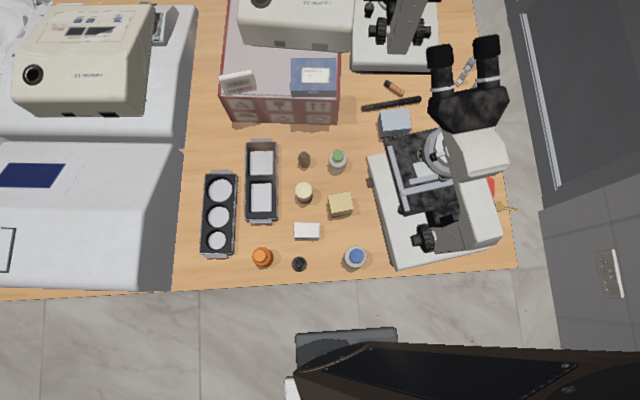

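View pics/scene0.png

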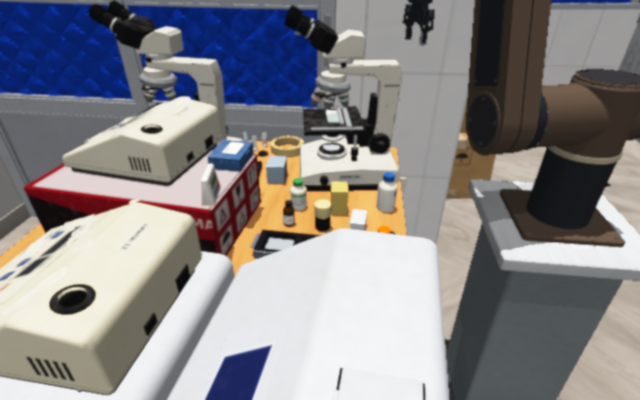

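```bash
cat > h.py <<'E'
import numpy as np,cv2
from workcell import robot
def cloud(c,d,T=None):
    m=robot.camera_model(c);h,w=d.shape
    f=h/2/np.tan(np.radians(m['vfov']/2));K=np.array([[f,0,m['cx']],[0,f,m['cy']],[0,0,1.]])
    u,v=np.meshgrid(np.arange(w),np.arange(h))
    n=cv2.undistortPoints(np.stack([u,v],-1).reshape(-1,1,2).astype(float),K,m['distortion']).reshape(h,w,2)
    P=np.stack([n[...,0]*d,-n[...,1]*d,-d],-1)
    T=m['world_from_camera'] if T is None else T@m['mount']
    P=P@T[:3,:3].T+T[:3,3];P[d<=0]=np.nan
    return P
E
python3 - <<'E'
from h import *
P=cloud('top',np.load('top0.npy'))
x,y,z=P[...,0],P[...,1],P[...,2]
# coarse height map
print('y cols:',[round(.5-.05*j,2) for j in range(22)])
for i in range(14,3,-1):
    print('%.2f'%(i*.06),[ (lambda s:int(1000*np.nanmax(s)) if s.size else -1)(z[(x>=i*.06)&(x<(i+1)*.06)&(y<=.5-.05*j)&(y>.45-.05*j)]) for j in range(22)])
# y of machine edge near tray
for lo,hi in [(.03,.08),(.08,.15),(.15,.4)]:
    s=(x>.38)&(x<.58)&(y>.28)&(z>lo)&(z<hi);print(lo,np.nanpercentile(y[s],[0,1,5]) if s.any() else None)
s=(x>.38)&(x<.72)&(y>.0)&(y<.3)&(z>.09);print('box min x',np.nanpercentile(x[s],[0,1,5]),)
# blobs
pts=dict(lens=((.572,.023),(.055,.08)),can=((.51,.097),(.052,.07)),oil=((.586,.096),(.038,.065)),lamp=((.477,.026),(.055,.07)),fuse=((.433,.098),(.029,.04)),tall=((.373,.007),(.07,.1)),orange=((.38,.184),(.055,.08)))
for n,((a,b),(lo,hi)) in pts.items():
    s=(np.hypot(x-a,y-b)<.035)&(z>lo)&(z<hi)
    r=cv2.minAreaRect(np.stack([x[s],y[s]],1).astype(np.float32)*1000)
    print(n,s.sum(),'med',np.round([np.median(x[s]),np.median(y[s]),np.median(z[s])],3),'rect',np.round(r[0],1),np.round(r[1],1),round(r[2],1))
for n,(a,b) in dict(opt=(.481,.28),lampt=(.548,.188)).items():
    s=(abs(x-a)<.1)&(abs(y-b)<.042)&(z>.016)&(z<.032)
    r=cv2.minAreaRect(np.stack([x[s],y[s]],1).astype(np.float32)*1000)
    print(n,s.sum(),np.round(r[0],1),np.round(r[1],1),round(r[2],1),np.median(z[s]))
    s=(abs(x-a)<.1)&(abs(y-b)<.03)&(z<.013)&(z>.003)
    k=cv2.connectedComponentsWithStats(s.astype(np.uint8))
    for i in range(1,k[0]):
        if k[2][i,4]>60:
            q=k[1]==i;r=cv2.minAreaRect(np.stack([x[q],y[q]],1).astype(np.float32)*1000);print('  hole',np.round(r[0],1),np.round(r[1],1),round(r[2],1),np.median(z[q]))
E
```

```text
y cols: [0.5, 0.45, 0.4, 0.35, 0.3, 0.25, 0.2, 0.15, 0.1, 0.05, 0.0, -0.05, -0.1, -0.15, -0.2, -0.25, -0.3, -0.35, -0.4, -0.45, -0.5, -0.55]
0.84 [189, 190, 186, 137, 4, 132, -1, -1, -1, -1, 144, 148, 164, 151, 67, 4, 5, -1, -1, -1, -1, -1]
0.78 [214, 216, 213, 116, 5, 132, 233, 233, 234, 237, 233, 248, 249, 133, 67, 45, 3, -1, -1, -1, -1, -1]
0.72 [237, 232, 235, 122, 4, 133, 225, 227, 228, 230, 230, 251, 255, 62, 4, 48, 2, -1, -1, -1, -1, -1]
0.66 [230, 232, 232, 121, 127, 185, 185, 162, 163, 162, 17, 53, 53, 17, -1, -1, -1, -1, -1, -1, -1, -1]
0.60 [221, 223, 221, 120, 4, 27, 28, 4, 5, 4, 5, 396, 400, 402, 2, -1, 27, -1, -1, -1, -1, -1]
0.54 [153, 151, 148, 137, 28, 28, 28, 60, 61, 74, 57, 401, 399, 400, -1, -1, -1, -1, -1, -1, -1, -1]
0.48 [190, 189, 186, 91, 28, 28, 28, 65, 66, 65, 64, 371, 372, 367, -1, 7, 5, -1, -1, -1, -1, -1]
0.42 [199, 199, 198, 28, 28, 27, 28, 38, 57, 66, 63, 168, 355, 355, -1, 8, 6, -1, -1, -1, -1, -1]
0.36 [199, 199, 200, 27, 29, 54, 75, 34, 36, 94, 93, 119, 291, 291, 61, 60, 3, -1, -1, -1, -1, -1]
0.30 [198, 198, 199, 4, 4, 4, 5, 11, 5, 89, 65, 63, 272,
[... 545 characters left out ...]
7.5
lamp 430 med [0.479 0.029 0.063] rect [479.8  28.5] [36.9 44.3] 7.7
fuse 392 med [0.433 0.099 0.035] rect [433.7  98.5] [48.1 30.6] 86.0
tall 188 med [0.371 0.009 0.09 ] rect [371.5   8.8] [27.5 26.4] 23.4
orange 158 med [0.385 0.185 0.072] rect [385.3 185.9] [25.1 24.3] 17.1
opt 1811 [482.7 277.1] [ 70.8 182.8] 85.5 0.02391905269031458
  hole [533.7 274.8] [47.9 50.1] 88.4 0.009717860969891245
  hole [477.4 279.9] [43.  42.7] 87.5 0.009463997241272448
  hole [428.4 283.1] [34.9 35.2] 88.5 0.009496564150670905
lampt 1528 [547.1 187.7] [ 66.7 183.7] 87.7 0.02351289192382222
  hole [588.5 187.1] [45.6 54.9] 88.2 0.009426350798048766
  hole [512.8 189.9] [39.8 61.5] 87.9 0.00946368583382623
```

Emit:
play_rows:
  offset:
    - [0,0,1]
    - [0,0,1]
    - [0,0,1]
    - [0,0,1]
    - [0.36,1,0]
  rotation:
    - [0,0,0]
    - [0,0,0]
    - [0,0,0]
    - [0,0,0]
    - [0,0,-0.38]

```text
t: 1.72
eef_pos: [0.3067, -0.5557, 0.4778]
tool_rot: [3.13, 0.001, 0.393]
ft_force: [1.6, 1.0, 0.0]
finger_gap: 0.0851
grip_force: 0.0
```

Emit:
play_rows:
  offset:
    - [0.36,1,0]
    - [0.36,1,0]
    - [0.36,1,0]
    - [0.36,1,0]
    - [0.36,1,0]
  rotation:
    - [0,0,-0.38]
    - [0,0,-0.38]
    - [0,0,-0.38]
    - [0,0,-0.38]
    - [0,0,-0.38]

```text
t: 2.35
eef_pos: [0.4134, -0.2565, 0.4716]
tool_rot: [3.141, -0.001, 0.197]
ft_force: [-0.1, -1.0, -0.4]
finger_gap: 0.0853
grip_force: 0.0
```

Emit:
play_rows:
  offset:
    - [0.36,1,0]
    - [0.36,1,0]
    - [0.36,1,0]
    - [0.36,1,0]
    - [0.36,1,0]
  rotation:
    - [0,0,-0.38]
    - [0,0,-0.38]
    - [0,0,-0.38]
    - [0,0,-0.38]
    - [0,0,-0.38]

```text
t: 2.98
eef_pos: [0.5193, 0.0376, 0.4717]
tool_rot: [3.141, -0.001, -0.001]
ft_force: [1.0, -1.0, 0.0]
finger_gap: 0.0854
grip_force: 0.0
```

Emit:
play_rows:
  offset:
    - [-0.1,1,-0.7]
    - [0,0.7,-0.7]
    - [0,0,0]
  rotation:
    - [0,0,0]
    - [0,0,0]
    - [0,0,0]

```text
t: 3.35
eef_pos: [0.512, 0.1309, 0.389]
tool_rot: [3.141, 0.008, 0.005]
ft_force: [-0.1, -0.7, 0.8]
finger_gap: 0.0857
grip_force: 0.0
```

```bash
cat >> h.py <<'E'
from scipy.spatial.transform import Rotation as R
def wrist(name):
    s=robot.sense();T=np.eye(4);T[:3,:3]=R.from_euler('xyz',s['tool_rot']).as_matrix();T[:3,3]=s['eef_pos']
    p,d=robot.camera('wrist');cv2.imwrite(f'pics/{name}.png',p);np.save(name+'.npy',d)
    return p,d,cloud('wrist',d,T)
def blobs(P,pts):
    x,y,z=P[...,0],P[...,1],P[...,2]
    for n,(a,b,rad,lo,hi) in pts.items():
        s=(np.hypot(x-a,y-b)<rad)&(z>lo)&(z<hi)
        if s.sum()<20: print(n,'none');continue
        r=cv2.minAreaRect(np.stack([x[s],y[s]],1).astype(np.float32)*1000)
        print(n,s.sum(),'z %.3f'%np.median(z[s]),'ctr',np.round(r[0],1),np.round(r[1],1),round(r[2],1))
ITEMS=dict(lens=(.572,.027,.035,.062,.08),can=(.509,.099,.035,.055,.07),oilcap=(.583,.095,.03,.052,.065),oil=(.583,.095,.03,.035,.065),lamp=(.48,.0285,.04,.056,.07),fuse=(.433,.098,.035,.03,.04))
HOLES=dict(h1=(.534,.275,.04,.003,.013),h2=(.477,.28,.032,.003,.013),h3=(.428,.283,.03,.003,.013),l1=(.588,.187,.04,.003,.013),l2=(.512,.19,.04,.003,.013))
E
python3 - <<'E'
from h import *
print(robot.sense()['eef_pos'],robot.camera_model('wrist'))
p,d,P=wrist('w1');blobs(P,ITEMS);blobs(P,HOLES)
Q=cloud('top',np.load('top0.npy'));
for a in [.45,.5,.54,.58,.62]:
    for lo,hi in[(.02,.08),(.08,.2),(.2,.5)]:
        s=(abs(Q[...,0]-a)<.02)&(Q[...,1]<.0)&(Q[...,1]>-.3)&(Q[...,2]>lo)&(Q[...,2]<hi)
        print(a,lo,s.sum(),np.round(Q[...,1][s].max(),3) if s.any() else '')
E
```

```text
[0.51202879 0.13086174 0.38901345] {'vfov': 71.55851664629526, 'cx': 315.9141345920552, 'cy': 195.64556238690906, 'distortion': array([-0.03850302,  0.        ,  0.        ,  0.        ,  0.        ]), 'mount': array([[ 2.61722313e-07,  9.66080617e-01,  2.58240665e-01,
         6.52036811e-02],
       [ 9.99999810e-01, -1.59400440e-04,  5.95304976e-04,
        -6.45729161e-04],
       [ 6.16276274e-04,  2.58240616e-01, -9.66080434e-01,
        -1.44104439e-01],
       [ 0.00000000e+00,  0.00000000e+00,  0.00000000e+00,
         1.00000000e+00]])}
lens 169 z 0.073 ctr [572.4  27.1] [20.6 22.5] 1.1
can 337 z 0.062 ctr [509.2 100. ] [34.7 32.5] 1.3
oilcap 76 z 0.059 ctr [583.   95.7] [14.5 13.4] 0.8
oil 176 z 0.045 ctr [584.   95.9] [23.3 24. ] 0.4
lamp 554 z 0.063 ctr [480.1  29. ] [36.5 44.4] 7.8
fuse 432 z 0.035 ctr [433.6  99.2] [50.2 30.7] 85.3
h1 609 z 0.010 ctr [525.1 270.6] [59.8 62.8] 84.8
h2 419 z 0.010 ctr [478.3 281.9] [53.6 42.6] 23.6
h3 274 z 0.010 ctr [432.6 283.4] [33.9 49.5] 87.6
l1 850 z 0.010 ctr [585.7 188.3] [75. 56.] 86.7
l2 731 z 0.010 ctr [510.4 190.3] [41.3 62.4] 87.2
0.45 0.02 602 -0.047
0.45 0.08 1459 -0.066
0.45 0.2 1795 -0.115
0.5 0.02 460 -0.029
0.5 0.08 953 -0.058
0.5 0.2 2556 -0.087
0.54 0.02 420 -0.027
0.54 0.08 694 -0.052
0.54 0.2 2668 -0.082
0.58 0.02 173 -0.032
0.58 0.08 420 -0.05
0.58 0.2 1912 -0.076
0.62 0.02 332 -0.07
0.62 0.08 0 
0.62 0.2 249 -0.077
```

View pics/w1.png

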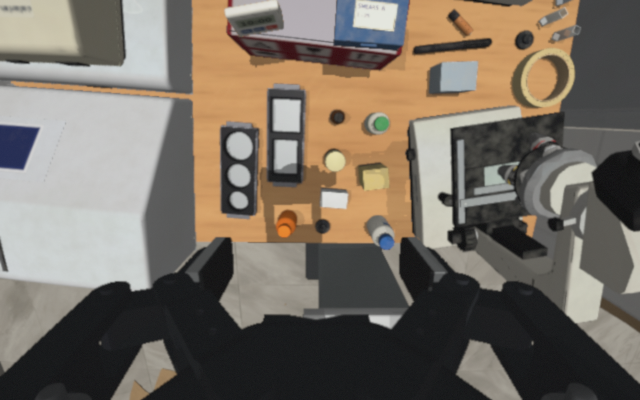

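Emit:
play_rows:
  offset:
    - [0.4,-0.7,-0.5]
    - [0.4,-0.7,-0.8]
    - [0.2,-0.4,-1]
    - [0,0,-1]
    - [0,0,-0.8]
  rotation:
    - [0,0,0]
    - [0,0,0]
    - [0,0,0]
    - [0,0,0]
    - [0,0,0]
  gripper: 0.65

```text
t: 4.03
eef_pos: [0.5723, 0.0228, 0.1542]
tool_rot: [3.141, -0.002, -0.003]
ft_force: [0.5, -0.2, -0.8]
finger_gap: 0.0555
grip_force: 0.0
```

Emit:
play_rows:
  offset:
    - [0,0,0]
  rotation:
    - [0,0,0]

```text
t: 4.15
eef_pos: [0.5695, 0.0238, 0.1517]
tool_rot: [-3.141, 0.007, -0.002]
ft_force: [-0.4, -0.2, 1.1]
finger_gap: 0.0557
grip_force: 0.0
```

Emit:
play_rows:
  offset:
    - [0.03,0.05,-0.8]
    - [0,0,-0.8]
    - [0,0,-0.4]
    - [0,0,0]
  rotation:
    - [0,0,0]
    - [0,0,0]
    - [0,0,0]
    - [0,0,0]

```text
t: 4.65
eef_pos: [0.5746, 0.0274, 0.0361]
tool_rot: [3.141, -0.001, -0.001]
ft_force: [0.1, 0.3, 0.6]
finger_gap: 0.0557
grip_force: 0.0
```

```bash
python3 - <<'E'
from h import *
for i in range(3):
    s=robot.sense();print(s['t'],np.round(s['eef_pos'],4),np.round(s['tool_rot'],3))
    if i<2: robot.camera('wrist')
E
```

```text
4.65 [0.5746 0.0274 0.0361] [ 3.141e+00 -1.000e-03 -1.000e-03]
4.7 [0.5757 0.0274 0.0375] [ 3.141 -0.004 -0.   ]
4.75 [0.5762 0.0274 0.0382] [ 3.141 -0.006 -0.   ]
```

Emit:
play_rows:
  offset:
    - [0,0,0]
    - [0,0,0]
    - [0,0,0]
  rotation:
    - [0,0,0]
    - [0,0,0]
    - [0,0,0]

```text
t: 5.12
eef_pos: [0.5736, 0.0282, 0.0353]
tool_rot: [3.141, -0.001, 0.0]
ft_force: [0.3, 0.1, -0.4]
finger_gap: 0.0553
grip_force: 0.0
```

Emit:
play_rows:
  offset:
    - [-0.03,-0.02,-0.12]
    - [0,0,-0.12]
    - [0,0,0]
  rotation:
    - [0,0,0]
    - [0,0,0]
    - [0,0,0]

```text
t: 5.5
eef_pos: [0.5703, 0.0271, 0.0188]
tool_rot: [-3.141, 0.003, 0.0]
ft_force: [0.5, -0.4, 0.2]
finger_gap: 0.0555
grip_force: 0.0
```

Emit:
play_rows:
  offset:
    - [0,0,0]
    - [0,0,0]
    - [0,0,0]
    - [0,0,0]
  rotation:
    - [0,0,0]
    - [0,0,0]
    - [0,0,0]
    - [0,0,0]
  gripper: 0.2

```text
t: 6.0
eef_pos: [0.5716, 0.027, 0.0203]
tool_rot: [3.142, -0.001, 0.0]
ft_force: [0.8, -0.2, -0.2]
finger_gap: 0.0347
grip_force: 59.8
```

Emit:
play_rows:
  offset:
    - [0,0,0.5]
    - [0,0,1]
    - [-0.1,0.5,0.3]
    - [-0.15,0.9,0]
    - [-0.15,0.9,0]
  rotation:
    - [0,0,0]
    - [0,0,0]
    - [0,0,0]
    - [0,0,0]
    - [0,0,0]

```text
t: 6.62
eef_pos: [0.5471, 0.1662, 0.1286]
tool_rot: [-3.141, -0.001, -0.001]
ft_force: [-0.1, 0.3, -0.9]
finger_gap: 0.0351
grip_force: 59.9
```

Emit:
play_rows:
  offset:
    - [-0.15,0.9,0]
    - [-0.12,0.6,0]
    - [0,0.3,0]
    - [0,0,0]
    - [0,0,0]
  rotation:
    - [0,0,0]
    - [0,0,0]
    - [0,0,0]
    - [0,0,0]
    - [0,0,0]

```text
t: 7.25
eef_pos: [0.5315, 0.2719, 0.1279]
tool_rot: [3.141, 0.0, -0.001]
ft_force: [0.1, 0.3, -1.4]
finger_gap: 0.0349
grip_force: 60.0
```

```bash
python3 - <<'E'
from h import *
p,d,P=wrist('w2');s=robot.sense();print(np.round(s['eef_pos'],4),s['tool_rot'],s['grip_force'])
x,y,z=P[...,0],P[...,1],P[...,2]
for n,(a,b,*_) in HOLES.items():
    q=((abs(z-.0095)<.004)&(np.hypot(x-a,y-b)<.05)).astype(np.uint8);k=cv2.connectedComponentsWithStats(q)
    for i in range(1,k[0]):
        if k[2][i,4]>300:
            m=k[1]==i;r=cv2.minAreaRect(np.stack([x[m],y[m]],1).astype(np.float32)*1000);print(n,k[2][i,4],np.round(r[0],1),np.round(r[1],1),round(r[2],1))
E
```

```text
[0.5315 0.2717 0.1279] [ 3.14104791e+00  3.74217180e-04 -1.53446265e-03] 59.96723737567663
h1 1594 [535.3 274.8] [39.6 51.4] 3.4
l1 3244 [585.8 184.4] [48.2 57.3] 87.7
l2 2445 [509.  187.4] [40.9 61.5] 87.7
```

View pics/w2.png

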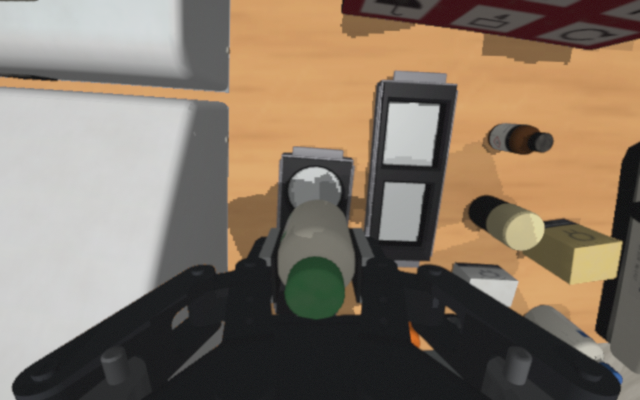

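Emit:
play_rows:
  offset:
    - [0,0.04,-0.5]
    - [0,0,-0.5]
    - [0,0,-0.35]
    - [0,0,0]
    - [0,0,0]
  rotation:
    - [0,0,0]
    - [0,0,0]
    - [0,0,0]
    - [0,0,0]
    - [0,0,0]

```text
t: 7.92
eef_pos: [0.5322, 0.2754, 0.0482]
tool_rot: [-3.141, -0.002, -0.0]
ft_force: [-0.8, -0.3, -1.2]
finger_gap: 0.0353
grip_force: 60.0
```

Down 19 mm, gently.

Emit:
play_rows:
  offset:
    - [-0.02,-0.02,-0.12]
    - [0,0,-0.1]
    - [0,0,-0.06]
    - [0,0,0]
    - [0,0,0]
  rotation:
    - [0,0,0]
    - [0,0,0]
    - [0,0,0]
    - [0,0,0]
    - [0,0,0]

```text
t: 8.55
eef_pos: [0.5301, 0.2743, 0.0304]
tool_rot: [-3.142, -0.0, 0.0]
ft_force: [-0.0, -0.8, -0.9]
finger_gap: 0.0352
grip_force: 60.0
```

Emit:
play_rows:
  offset:
    - [0,0,-0.04]
    - [0,0,0]
    - [0,0,0]
  rotation:
    - [0,0,0]
    - [0,0,0]
    - [0,0,0]

```text
t: 8.93
eef_pos: [0.5304, 0.2744, 0.0284]
tool_rot: [-3.141, -0.001, 0.0]
ft_force: [0.6, -0.1, 1.4]
finger_gap: 0.0351
grip_force: 60.1
```

Emit:
play_rows:
  offset:
    - [0,0,0]
    - [0,0,0]
    - [0,0,0.3]
    - [0,0,0.8]
    - [0,0,0.8]
  rotation:
    - [0,0,0]
    - [0,0,0]
    - [0,0,0]
    - [0,0,0]
    - [0,0,0]
  gripper: 0.65

```text
t: 9.55
eef_pos: [0.5299, 0.2742, 0.1441]
tool_rot: [-3.142, -0.0, 0.0]
ft_force: [-0.8, 0.7, -0.3]
finger_gap: 0.0556
grip_force: 0.0
```

Emit:
play_rows:
  offset:
    - [-0.1,-0.9,0]
    - [-0.1,-0.9,0]
    - [-0.1,-0.7,0]
    - [-0.05,-0.4,0]
    - [0,0,0]
  rotation:
    - [0,0,0]
    - [0,0,0]
    - [0,0,0]
    - [0,0,0]
    - [0,0,0]

```text
t: 10.18
eef_pos: [0.5093, 0.099, 0.1433]
tool_rot: [-3.142, -0.002, -0.003]
ft_force: [0.2, 0.6, -0.5]
finger_gap: 0.0556
grip_force: 0.0
```

```bash
python3 - <<'E'
from h import *
p,d,P=wrist('w3');s=robot.sense();print(np.round(s['eef_pos'],4))
blobs(P,dict(ITEMS,lens=(.532,.274,.035,.07,.09)))
p,d=robot.camera('top');blobs(cloud('top',d),dict(ITEMS,lens=(.532,.274,.035,.07,.09)))
E
```

```text
[0.5094 0.0999 0.1431]
lens 873 z 0.081 ctr [532.2 274.7] [22.7 23.2] 58.4
can 1308 z 0.062 ctr [510.   99.2] [34.9 33.8] 65.4
oilcap 301 z 0.059 ctr [582.4  95.1] [14.5 14.3] 45.8
oil 662 z 0.045 ctr [583.2  95.2] [24.2 24.4] 89.7
lamp 1584 z 0.063 ctr [479.8  27.9] [37.  45.3] 7.0
fuse 1440 z 0.035 ctr [433.6  98.6] [50.3 31.4] 85.5
lens 131 z 0.081 ctr [532.5 274.4] [23.  21.8] 41.9
can none
oilcap none
oil none
lamp 112 z 0.063 ctr [476.5  12.9] [23.  44.5] 60.7
fuse none
```

Emit:
play_rows:
  offset:
    - [0,0,-0.8]
    - [0,0,-0.7]
    - [0,0,-0.3]
    - [0,0,0]
    - [0,0,0]
  rotation:
    - [0,0,0]
    - [0,0,0]
    - [0,0,0]
    - [0,0,0]
    - [0,0,0]
  gripper: 0.55

```text
t: 10.9
eef_pos: [0.5106, 0.1006, 0.0357]
tool_rot: [-3.142, -0.003, 0.001]
ft_force: [-0.2, 0.2, 0.4]
finger_gap: 0.0469
grip_force: 0.0
```

Then grip, lift, carry to the middle hole (0.476, 0.278).

Emit:
play_rows:
  offset:
    - [0,-0.02,-0.15]
    - [0,0,-0.1]
    - [0,0,0]
    - [0,0,0]
  rotation:
    - [0,0,0]
    - [0,0,0]
    - [0,0,0]
    - [0,0,0]

```text
t: 11.4
eef_pos: [0.509, 0.099, 0.019]
tool_rot: [-3.142, -0.0, -0.0]
ft_force: [0.2, -0.6, -0.7]
finger_gap: 0.047
grip_force: 0.0
```

Emit:
play_rows:
  offset:
    - [0,0,0]
    - [0,0,0]
    - [0,0,0]
    - [0,0,0]
  rotation:
    - [0,0,0]
    - [0,0,0]
    - [0,0,0]
    - [0,0,0]
  gripper: 0.2

```text
t: 11.9
eef_pos: [0.5093, 0.099, 0.0193]
tool_rot: [3.141, -0.001, 0.0]
ft_force: [0.3, -0.8, 2.8]
finger_gap: 0.0334
grip_force: 59.6
```

Emit:
play_rows:
  offset:
    - [0,0,0.5]
    - [0,0,1]
    - [-0.1,0.5,0.3]
    - [-0.15,0.8,0]
    - [-0.15,0.8,0]
  rotation:
    - [0,0,0]
    - [0,0,0]
    - [0,0,0]
    - [0,0,0]
    - [0,0,0]

```text
t: 12.52
eef_pos: [0.4845, 0.2261, 0.1269]
tool_rot: [-3.141, -0.0, -0.001]
ft_force: [0.0, 0.0, -1.0]
finger_gap: 0.0332
grip_force: 59.8
```

Emit:
play_rows:
  offset:
    - [-0.15,0.6,0]
    - [-0.02,0.3,0]
    - [0,0,0]
    - [0,0,0]
  rotation:
    - [0,0,0]
    - [0,0,0]
    - [0,0,0]
    - [0,0,0]

```text
t: 13.02
eef_pos: [0.475, 0.278, 0.1266]
tool_rot: [3.141, 0.0, -0.001]
ft_force: [0.0, -0.6, -0.4]
finger_gap: 0.0331
grip_force: 59.8
```

Emit:
play_rows:
  offset:
    - [0.01,0,-0.5]
    - [0,0,-0.5]
    - [0,0,-0.35]
    - [0,0,0]
    - [0,0,0]
  rotation:
    - [0,0,0]
    - [0,0,0]
    - [0,0,0]
    - [0,0,0]
    - [0,0,0]

```text
t: 13.65
eef_pos: [0.4764, 0.2785, 0.0469]
tool_rot: [-3.141, -0.001, -0.001]
ft_force: [0.0, 1.0, -0.3]
finger_gap: 0.033
grip_force: 59.8
```

Emit:
play_rows:
  offset:
    - [0,0,-0.12]
    - [0,0,-0.1]
    - [0,0,-0.06]
    - [0,0,0]
    - [0,0,0]
  rotation:
    - [0,0,0]
    - [0,0,0]
    - [0,0,0]
    - [0,0,0]
    - [0,0,0]

```text
t: 14.28
eef_pos: [0.4754, 0.2791, 0.0292]
tool_rot: [-3.142, -0.0, 0.0]
ft_force: [0.1, -0.1, -0.2]
finger_gap: 0.0329
grip_force: 59.8
```

Emit:
play_rows:
  offset:
    - [0,0,-0.03]
    - [0,0,0]
    - [0,0,0]
  rotation:
    - [0,0,0]
    - [0,0,0]
    - [0,0,0]

```text
t: 14.65
eef_pos: [0.4754, 0.2791, 0.0274]
tool_rot: [-3.142, -0.0, 0.0]
ft_force: [-0.5, -0.4, -0.5]
finger_gap: 0.0333
grip_force: 59.8
```

Emit:
play_rows:
  offset:
    - [0,0,0]
    - [0,0,0]
    - [0,0,0.3]
    - [0,0,0.8]
    - [0,0,0.8]
  rotation:
    - [0,0,0]
    - [0,0,0]
    - [0,0,0]
    - [0,0,0]
    - [0,0,0]
  gripper: 0.55

```text
t: 15.28
eef_pos: [0.4753, 0.279, 0.1436]
tool_rot: [-3.141, -0.0, 0.0]
ft_force: [-0.6, 0.2, 0.3]
finger_gap: 0.0472
grip_force: 0.0
```

Emit:
play_rows:
  offset:
    - [0.5,-0.9,0]
    - [0.5,-0.9,0]
    - [0.5,-0.8,0]
    - [0.3,-0.45,0]
    - [0,0,0]
  rotation:
    - [0,0,0]
    - [0,0,0]
    - [0,0,0]
    - [0,0,0]
    - [0,0,0]

```text
t: 15.9
eef_pos: [0.5849, 0.094, 0.143]
tool_rot: [3.141, -0.002, -0.003]
ft_force: [0.1, -0.9, -0.1]
finger_gap: 0.0472
grip_force: 0.0
```

Emit:
play_rows:
  offset:
    - [0,0,-0.8]
    - [0,0,-0.7]
    - [0,0,-0.3]
    - [0,0,0]
    - [0,0,0]
  rotation:
    - [0,0,0]
    - [0,0,0]
    - [0,0,0]
    - [0,0,0]
    - [0,0,0]
  gripper: 0.5

```text
t: 16.52
eef_pos: [0.5849, 0.0964, 0.0355]
tool_rot: [-3.142, -0.004, 0.001]
ft_force: [-0.5, -0.7, -0.1]
finger_gap: 0.0428
grip_force: 0.0
```

Emit:
play_rows:
  offset:
    - [-0.02,-0.01,-0.15]
    - [0,0,-0.12]
    - [0,0,0]
    - [0,0,0]
  rotation:
    - [0,0,0]
    - [0,0,0]
    - [0,0,0]
    - [0,0,0]

```text
t: 17.02
eef_pos: [0.5822, 0.0954, 0.0171]
tool_rot: [-3.142, 0.0, 0.0]
ft_force: [-0.2, -0.0, 1.3]
finger_gap: 0.0427
grip_force: 0.0
```

Emit:
play_rows:
  offset:
    - [0,0,0]
    - [0,0,0]
    - [0,0,0]
    - [0,0,0]
    - [0,0,0]
  rotation:
    - [0,0,0]
    - [0,0,0]
    - [0,0,0]
    - [0,0,0]
    - [0,0,0]
  gripper: 0.1

```text
t: 17.65
eef_pos: [0.5826, 0.0954, 0.0176]
tool_rot: [3.142, -0.001, 0.0]
ft_force: [-0.2, -0.9, 3.5]
finger_gap: 0.023
grip_force: 58.9
```

Emit:
play_rows:
  offset:
    - [0,0,0.5]
    - [0,0,1]
    - [-0.4,0.5,0.3]
    - [-0.7,0.8,0]
    - [-0.7,0.8,0]
  rotation:
    - [0,0,0]
    - [0,0,0]
    - [0,0,0]
    - [0,0,0]
    - [0,0,0]

```text
t: 18.27
eef_pos: [0.4745, 0.2204, 0.125]
tool_rot: [-3.141, 0.0, -0.001]
ft_force: [0.2, 0.5, -0.1]
finger_gap: 0.0228
grip_force: 58.8
```

Emit:
play_rows:
  offset:
    - [-0.5,0.6,0]
    - [-0.3,0.4,0]
    - [0,0,0]
    - [0,0,0]
  rotation:
    - [0,0,0]
    - [0,0,0]
    - [0,0,0]
    - [0,0,0]

```text
t: 18.77
eef_pos: [0.428, 0.2791, 0.1248]
tool_rot: [3.141, 0.0, 0.0]
ft_force: [-0.4, -0.6, 0.2]
finger_gap: 0.0228
grip_force: 58.8
```

Emit:
play_rows:
  offset:
    - [-0.01,0.04,-0.5]
    - [0,0,-0.5]
    - [0,0,-0.35]
    - [0,0,0]
    - [0,0,0]
  rotation:
    - [0,0,0]
    - [0,0,0]
    - [0,0,0]
    - [0,0,0]
    - [0,0,0]

```text
t: 19.4
eef_pos: [0.4284, 0.2816, 0.0449]
tool_rot: [-3.141, -0.001, -0.001]
ft_force: [-0.5, 0.1, -0.3]
finger_gap: 0.0231
grip_force: 58.8
```

Emit:
play_rows:
  offset:
    - [0,0,-0.12]
    - [0,0,-0.1]
    - [0,0,-0.06]
    - [0,0,0]
    - [0,0,0]
  rotation:
    - [0,0,0]
    - [0,0,0]
    - [0,0,0]
    - [0,0,0]
    - [0,0,0]

```text
t: 20.02
eef_pos: [0.4273, 0.282, 0.0274]
tool_rot: [-3.142, -0.0, 0.0]
ft_force: [0.2, 0.9, -0.6]
finger_gap: 0.023
grip_force: 58.8
```

Emit:
play_rows:
  offset:
    - [0,0,-0.03]
    - [0,0,0]
    - [0,0,0]
  rotation:
    - [0,0,0]
    - [0,0,0]
    - [0,0,0]

```text
t: 20.4
eef_pos: [0.4274, 0.2819, 0.0256]
tool_rot: [-3.141, -0.0, 0.0]
ft_force: [0.5, 0.8, -0.6]
finger_gap: 0.0226
grip_force: 58.8
```

Emit:
play_rows:
  offset:
    - [0,0,0]
    - [0,0,0]
    - [0,0,0.3]
    - [0,0,0.9]
    - [0,0,0.9]
  rotation:
    - [0,0,0]
    - [0,0,0]
    - [0,0,0]
    - [0,0,0]
    - [0,0,0]
  gripper: 0.5

```text
t: 21.02
eef_pos: [0.4271, 0.2818, 0.1539]
tool_rot: [-3.141, -0.0, 0.0]
ft_force: [1.6, 0.4, 0.1]
finger_gap: 0.0424
grip_force: 0.0
```

Emit:
play_rows:
  offset:
    - [0.1,-0.4,0.3]
    - [0.1,-0.5,0.2]
    - [0.1,-0.5,0]
    - [0.1,-0.5,0]
    - [0.1,-0.5,0]
  rotation:
    - [0,0,1]
    - [0,0,1]
    - [0,0,1]
    - [0,0,1]
    - [0,0,1]
  gripper: 0.6

```text
t: 21.65
eef_pos: [0.4576, 0.137, 0.1831]
tool_rot: [3.141, -0.002, 0.527]
ft_force: [0.2, -0.3, 0.1]
finger_gap: 0.0511
grip_force: 0.0
```

Emit:
play_rows:
  offset:
    - [0.1,-0.4,0]
    - [0.1,-0.4,0]
    - [0.1,-0.4,0]
    - [0.1,-0.4,0]
    - [0.1,-0.2,0]
  rotation:
    - [0,0,1]
    - [0,0,1]
    - [0,0,1]
    - [0,0,1]
    - [0,0,1]

```text
t: 22.28
eef_pos: [0.4876, 0.0288, 0.183]
tool_rot: [3.14, -0.001, 1.05]
ft_force: [-0.3, -0.7, -0.9]
finger_gap: 0.0511
grip_force: 0.0
```

Emit:
play_rows:
  offset:
    - [0,0,0]
    - [0,0,0]
    - [0,0,0]
    - [0,0,0]
    - [0,0,0]
  rotation:
    - [0,0,1]
    - [0,0,1]
    - [0,0,1]
    - [0,0,1]
    - [0,0,1]

```text
t: 22.9
eef_pos: [0.4874, 0.0299, 0.1829]
tool_rot: [3.14, 0.0, 1.574]
ft_force: [0.6, 0.5, 0.0]
finger_gap: 0.0515
grip_force: 0.0
```

```bash
python3 - <<'E'
from h import *
p,d,P=wrist('w4');s=robot.sense();print(s['t'],np.round(s['eef_pos'],4),s['tool_rot'])
A=dict(ITEMS,lens=(.532,.274,.035,.07,.09),can=(.476,.278,.03,.062,.08),oilcap=(.428,.282,.025,.058,.08));A.pop('oil')
blobs(P,A)
p,d=robot.camera('top');Q=cloud('top',d);blobs(Q,A)
x,y,z=P[...,0],P[...,1],P[...,2]
for n in ['l1','l2']:
    a,b=HOLES[n][:2]
    q=((abs(z-.0095)<.004)&(np.hypot(x-a,y-b)<.05)).astype(np.uint8);k=cv2.connectedComponentsWithStats(q)
    i=1+np.argmax(k[2][1:,4]);m=k[1]==i;r=cv2.minAreaRect(np.stack([x[m],y[m]],1).astype(np.float32)*1000);print(n,k[2][i,4],np.round(r[0],1),np.round(r[1],1),round(r[2],1))
E
```

```text
22.95 [0.4874 0.0299 0.1829] [3.13993033e+00 2.49265995e-04 1.57650903e+00]
lens none
can none
oilcap none
lamp 1632 z 0.063 ctr [479.1  28.1] [36.1 44.5] 7.6
fuse 1514 z 0.035 ctr [433.6  98.4] [49.4 30.8] 85.2
lens 129 z 0.080 ctr [532.1 274.1] [22.2 21.9] 62.9
can 266 z 0.070 ctr [475.5 277.1] [33.2 33.9] 40.5
oilcap 60 z 0.066 ctr [427.4 280.3] [15.6 13.7] 84.8
lamp none
fuse 37 z 0.035 ctr [434.4 119.4] [ 6.2 28.1] 85.6
l1 2669 [587.2 187.9] [48.2 55.7] 87.2
l2 2657 [511.3 190.8] [40.8 63.2] 87.9
```

View pics/w4.png

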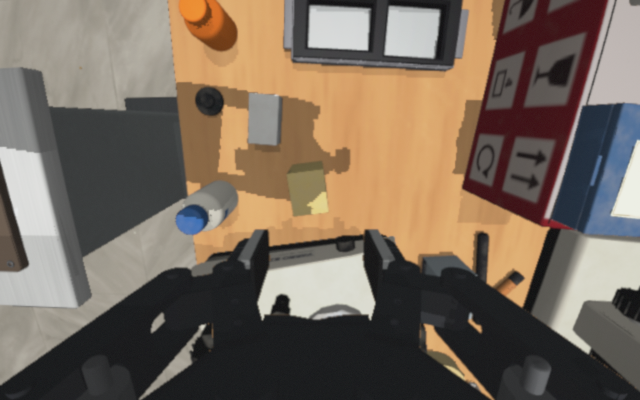

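Emit:
play_rows:
  offset:
    - [-0.13,-0.03,-0.3]
    - [0,0,-0.8]
    - [0,0,-0.8]
    - [0,0,-0.5]
    - [0,0,0]
  rotation:
    - [0,0,0.6]
    - [0,0,0.6]
    - [0,0,0]
    - [0,0,0]
    - [0,0,0]

```text
t: 23.62
eef_pos: [0.4775, 0.0284, 0.0358]
tool_rot: [-3.136, -0.001, 1.695]
ft_force: [0.6, 0.5, -0.7]
finger_gap: 0.0512
grip_force: 0.0
```

Emit:
play_rows:
  offset:
    - [0,0,0]
    - [0,0,0]
  rotation:
    - [0,0,0]
    - [0,0,0]

```text
t: 23.88
eef_pos: [0.4812, 0.0279, 0.0396]
tool_rot: [3.138, 0.001, 1.696]
ft_force: [0.8, 0.1, 0.3]
finger_gap: 0.0512
grip_force: 0.0
```

Emit:
play_rows:
  offset:
    - [-0.02,0,-0.15]
    - [0,0,-0.17]
    - [0,0,0]
    - [0,0,0]
  rotation:
    - [0,0,0]
    - [0,0,0]
    - [0,0,0]
    - [0,0,0]

```text
t: 24.38
eef_pos: [0.4781, 0.0281, 0.0181]
tool_rot: [-3.141, -0.0, 1.697]
ft_force: [-0.1, 0.3, 0.0]
finger_gap: 0.0514
grip_force: 0.0
```

Emit:
play_rows:
  offset:
    - [0,0,0]
    - [0,0,0]
    - [0,0,0]
    - [0,0,0]
  rotation:
    - [0,0,0]
    - [0,0,0]
    - [0,0,0]
    - [0,0,0]
  gripper: 0.2

```text
t: 24.88
eef_pos: [0.4786, 0.0281, 0.0186]
tool_rot: [3.141, 0.0, 1.697]
ft_force: [0.1, 0.9, 2.5]
finger_gap: 0.0373
grip_force: 60.0
```

Emit:
play_rows:
  offset:
    - [0,0,0.5]
    - [0,0,1]
    - [0.1,0.2,0.6]
    - [0.2,0.3,0]
    - [0.2,0.3,0]
  rotation:
    - [0,0,0]
    - [0,0,0]
    - [0,0,0.4]
    - [0,0,1]
    - [0,0,1]

```text
t: 25.5
eef_pos: [0.5086, 0.0766, 0.1449]
tool_rot: [3.141, 0.0, 1.951]
ft_force: [0.5, 0.1, -0.8]
finger_gap: 0.0368
grip_force: 59.9
```

Emit:
play_rows:
  offset:
    - [0.2,0.3,0]
    - [0.2,0.3,0]
    - [0.2,0.3,0]
    - [0.2,0.3,0]
    - [0.2,0.3,0]
  rotation:
    - [0,0,1]
    - [0,0,1]
    - [0,0,1]
    - [0,0,1]
    - [0,0,1]

```text
t: 26.12
eef_pos: [0.5681, 0.1667, 0.1437]
tool_rot: [-3.141, -0.001, 2.475]
ft_force: [-0.2, 0.0, -0.0]
finger_gap: 0.037
grip_force: 59.9
```

Emit:
play_rows:
  offset:
    - [0.2,0.2,0]
    - [0.1,0.1,0]
    - [0,0,0]
    - [0,0,0]
    - [0,0,0]
  rotation:
    - [0,0,1]
    - [0,0,1]
    - [0,0,1]
    - [0,0,1]
    - [0,0,1]

```text
t: 26.75
eef_pos: [0.5858, 0.1841, 0.1436]
tool_rot: [-3.141, -0.001, 2.999]
ft_force: [0.7, -0.2, -0.8]
finger_gap: 0.037
grip_force: 59.9
```

Emit:
play_rows:
  offset:
    - [0,0,0]
    - [0,0,0]
    - [0,0,0]
  rotation:
    - [0,0,1]
    - [0,0,0]
    - [0,0,0]

```text
t: 27.12
eef_pos: [0.586, 0.1841, 0.144]
tool_rot: [-3.141, -0.001, 3.098]
ft_force: [-0.2, -0.5, 0.1]
finger_gap: 0.0369
grip_force: 59.9
```

Emit:
play_rows:
  offset:
    - [0,0.04,-0.6]
    - [0,0,-0.6]
    - [0,0,-0.43]
    - [0,0,0]
    - [0,0,0]
  rotation:
    - [0,0,0]
    - [0,0,0]
    - [0,0,0]
    - [0,0,0]
    - [0,0,0]

```text
t: 27.75
eef_pos: [0.5871, 0.1866, 0.0477]
tool_rot: [3.141, 0.002, 3.099]
ft_force: [-0.1, 0.3, -1.0]
finger_gap: 0.0371
grip_force: 60.0
```

Emit:
play_rows:
  offset:
    - [0,0,-0.12]
    - [0,0,-0.1]
    - [0,0,-0.06]
    - [0,0,0]
    - [0,0,0]
  rotation:
    - [0,0,0]
    - [0,0,0]
    - [0,0,0]
    - [0,0,0]
    - [0,0,0]

```text
t: 28.38
eef_pos: [0.5864, 0.1865, 0.0298]
tool_rot: [3.142, 0.0, 3.1]
ft_force: [-0.3, -0.0, 0.2]
finger_gap: 0.0369
grip_force: 60.0
```

Emit:
play_rows:
  offset:
    - [0,0,-0.05]
    - [0,0,0]
    - [0,0,0]
  rotation:
    - [0,0,0]
    - [0,0,0]
    - [0,0,0]

```text
t: 28.75
eef_pos: [0.5862, 0.1865, 0.0267]
tool_rot: [-3.142, -0.0, 3.1]
ft_force: [0.2, 0.3, 0.3]
finger_gap: 0.0368
grip_force: 60.2
```

Emit:
play_rows:
  offset:
    - [0,0,0]
    - [0,0,0]
    - [0,0,0.3]
    - [0,0,0.9]
    - [0,0,0.9]
  rotation:
    - [0,0,0]
    - [0,0,0]
    - [0,0,0]
    - [0,0,0]
    - [0,0,0]
  gripper: 0.6

```text
t: 29.38
eef_pos: [0.5861, 0.1865, 0.1551]
tool_rot: [3.142, 0.0, 3.1]
ft_force: [1.4, -0.3, 1.0]
finger_gap: 0.0514
grip_force: 0.0
```

Emit:
play_rows:
  offset:
    - [-0.15,-0.1,0]
    - [-0.2,-0.1,0]
    - [-0.2,-0.1,0]
    - [-0.2,-0.1,0]
    - [-0.2,-0.1,0]
  rotation:
    - [0,0,-1]
    - [0,0,-1]
    - [0,0,-1]
    - [0,0,-1]
    - [0,0,-1]

```text
t: 30.0
eef_pos: [0.5293, 0.1564, 0.1543]
tool_rot: [3.14, 0.002, 2.573]
ft_force: [0.5, -0.1, -0.8]
finger_gap: 0.0512
grip_force: 0.0
```

Emit:
play_rows:
  offset:
    - [-0.2,-0.1,0]
    - [-0.2,-0.1,0]
    - [-0.2,-0.1,0]
    - [-0.2,-0.1,0]
    - [-0.2,-0.1,0]
  rotation:
    - [0,0,-1]
    - [0,0,-1]
    - [0,0,-1]
    - [0,0,-1]
    - [0,0,-1]

```text
t: 30.62
eef_pos: [0.4692, 0.1264, 0.1542]
tool_rot: [3.14, 0.001, 2.049]
ft_force: [-0.0, -0.2, 0.5]
finger_gap: 0.051
grip_force: 0.0
```

Emit:
play_rows:
  offset:
    - [-0.2,-0.1,0]
    - [-0.2,-0.1,0]
    - [-0.1,-0.1,0]
    - [-0.1,-0.1,0]
    - [0,-0.1,0]
  rotation:
    - [0,0,-1]
    - [0,0,-1]
    - [0,0,-1]
    - [0,0,-1]
    - [0,0,-1]

```text
t: 31.25
eef_pos: [0.4333, 0.0964, 0.1541]
tool_rot: [3.14, -0.0, 1.526]
ft_force: [-0.7, 0.6, 0.2]
finger_gap: 0.0512
grip_force: 0.0
```

Emit:
play_rows:
  offset:
    - [0,0,0]
    - [0,0,0]
    - [0,0,0]
  rotation:
    - [0,0,-0.4]
    - [0,0,0]
    - [0,0,0]

```text
t: 31.62
eef_pos: [0.4335, 0.0966, 0.1534]
tool_rot: [3.14, -0.0, 1.488]
ft_force: [0.1, 0.2, -0.7]
finger_gap: 0.0512
grip_force: 0.0
```

```bash
python3 - <<'E'
from h import *
p,d,P=wrist('w5');s=robot.sense();print(s['t'],np.round(s['eef_pos'],4),s['tool_rot'])
A=dict(lamp=(.586,.187,.04,.06,.08),fuse=ITEMS['fuse'])
blobs(P,A);p,d=robot.camera('top');blobs(cloud('top',d),A)
E
```

```text
31.675 [0.4334 0.0966 0.1533] [ 3.14075948e+00 -8.09961873e-05  1.48768496e+00]
lamp 3092 z 0.071 ctr [586.4 187.1] [36.6 47. ] 87.3
fuse 1561 z 0.035 ctr [432.7  98.5] [50.5 30. ] 85.5
lamp 134 z 0.071 ctr [600.6 185.3] [36.7 18.2] 85.3
fuse none
```

View pics/w5.png

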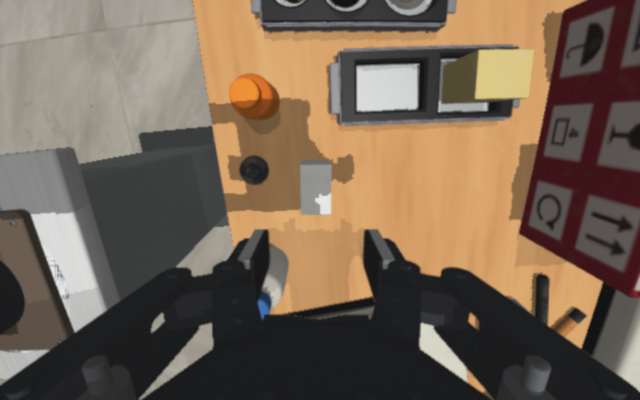

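Emit:
play_rows:
  offset:
    - [0,0.03,-0.7]
    - [0,0,-0.8]
    - [0,0,-0.45]
    - [0,0,0]
    - [0,0,0]
  rotation:
    - [0,0,0]
    - [0,0,0]
    - [0,0,0]
    - [0,0,0]
    - [0,0,0]
  gripper: 0.5

```text
t: 32.35
eef_pos: [0.4343, 0.0983, 0.0369]
tool_rot: [3.14, -0.0, 1.487]
ft_force: [0.7, -1.1, -0.4]
finger_gap: 0.0427
grip_force: 0.0
```

Emit:
play_rows:
  offset:
    - [0,0,0]
    - [0,0,0]
  rotation:
    - [0,0,0]
    - [0,0,0]

```text
t: 32.6
eef_pos: [0.4343, 0.0983, 0.037]
tool_rot: [3.139, -0.0, 1.487]
ft_force: [-0.8, 0.0, 0.7]
finger_gap: 0.0431
grip_force: 0.0
```

Emit:
play_rows:
  offset:
    - [-0.01,0,-0.18]
    - [0,0,-0.16]
    - [0,0,0]
    - [0,0,0]
  rotation:
    - [0,0,0]
    - [0,0,0]
    - [0,0,0]
    - [0,0,0]

```text
t: 33.1
eef_pos: [0.4325, 0.0983, 0.015]
tool_rot: [-3.141, 0.0, 1.487]
ft_force: [-0.0, -0.2, -0.2]
finger_gap: 0.0425
grip_force: 0.0
```

Emit:
play_rows:
  offset:
    - [0,0,0]
    - [0,0,0]
    - [0,0,0]
    - [0,0,0]
  rotation:
    - [0,0,0]
    - [0,0,0]
    - [0,0,0]
    - [0,0,0]
  gripper: 0.1

```text
t: 33.6
eef_pos: [0.4331, 0.0983, 0.0157]
tool_rot: [3.141, -0.0, 1.487]
ft_force: [0.0, 0.1, 1.5]
finger_gap: 0.0299
grip_force: 60.7
```

Emit:
play_rows:
  offset:
    - [0,0,0.1]
    - [0,0,0.3]
    - [0,0,0.3]
    - [0,0,0]
  rotation:
    - [0,0,0]
    - [0,0,0]
    - [0,0,0]
    - [0,0,0]

```text
t: 34.1
eef_pos: [0.4337, 0.0983, 0.0586]
tool_rot: [3.139, -0.0, 1.487]
ft_force: [0.2, -0.0, -0.0]
finger_gap: 0.0304
grip_force: 60.5
```

Emit:
play_rows:
  offset:
    - [0,0,0.6]
    - [0,0,0.6]
    - [0.1,0.1,0]
    - [0.1,0.1,0]
    - [0.1,0.1,0]
  rotation:
    - [0,0,0]
    - [0,0,-0.6]
    - [0,0,-1]
    - [0,0,-1]
    - [0,0,-1]

```text
t: 34.72
eef_pos: [0.4501, 0.1164, 0.1282]
tool_rot: [-3.14, 0.001, 1.107]
ft_force: [0.2, -0.1, -0.7]
finger_gap: 0.0302
grip_force: 60.4
```

Emit:
play_rows:
  offset:
    - [0.1,0.1,0]
    - [0.1,0.1,0]
    - [0.1,0.1,0]
    - [0.1,0.1,0]
    - [0.1,0.1,0]
  rotation:
    - [0,0,-1]
    - [0,0,-1]
    - [0,0,-1]
    - [0,0,-1]
    - [0,0,-1]

```text
t: 35.35
eef_pos: [0.48, 0.1464, 0.1279]
tool_rot: [-3.14, 0.002, 0.583]
ft_force: [0.4, 0.1, 0.1]
finger_gap: 0.0304
grip_force: 60.4
```

Emit:
play_rows:
  offset:
    - [0.1,0.1,0]
    - [0.1,0.1,0]
    - [0.1,0.1,0]
    - [0.1,0.2,0]
    - [0.1,0.2,0]
  rotation:
    - [0,0,-1]
    - [0,0,-1]
    - [0,0,-1]
    - [0,0,-1]
    - [0,0,-1]

```text
t: 35.98
eef_pos: [0.51, 0.1884, 0.1278]
tool_rot: [3.141, 0.002, 0.059]
ft_force: [0.4, 0.2, 0.0]
finger_gap: 0.0299
grip_force: 60.4
```

Emit:
play_rows:
  offset:
    - [0,0,0]
    - [0,0,0]
    - [0,0,0]
  rotation:
    - [0,0,-1]
    - [0,0,0]
    - [0,0,0]

```text
t: 36.35
eef_pos: [0.5102, 0.1881, 0.1285]
tool_rot: [3.141, 0.001, -0.04]
ft_force: [0.2, 0.3, -0.6]
finger_gap: 0.0299
grip_force: 60.4
```

Emit:
play_rows:
  offset:
    - [0,0.015,-0.5]
    - [0,0,-0.5]
    - [0,0,-0.4]
    - [0,0,0]
    - [0,0,0]
  rotation:
    - [0,0,0]
    - [0,0,0]
    - [0,0,0]
    - [0,0,0]
    - [0,0,0]

```text
t: 36.98
eef_pos: [0.5113, 0.1893, 0.0462]
tool_rot: [-3.141, -0.001, -0.042]
ft_force: [0.2, 0.5, -0.5]
finger_gap: 0.0305
grip_force: 60.4
```

Emit:
play_rows:
  offset:
    - [0,0,-0.12]
    - [0,0,-0.1]
    - [0,0,-0.04]
    - [0,0,0]
    - [0,0,0]
  rotation:
    - [0,0,0]
    - [0,0,0]
    - [0,0,0]
    - [0,0,0]
    - [0,0,0]

```text
t: 37.6
eef_pos: [0.5108, 0.1892, 0.0299]
tool_rot: [-3.142, -0.0, -0.042]
ft_force: [-0.1, -0.0, -0.3]
finger_gap: 0.0302
grip_force: 60.4
```

Emit:
play_rows:
  offset:
    - [0,0,-0.05]
    - [0,0,-0.05]
    - [0,0,0]
    - [0,0,0]
  rotation:
    - [0,0,0]
    - [0,0,0]
    - [0,0,0]
    - [0,0,0]

```text
t: 38.1
eef_pos: [0.5109, 0.1892, 0.0238]
tool_rot: [-3.141, -0.0, -0.042]
ft_force: [0.6, -0.2, 0.3]
finger_gap: 0.0296
grip_force: 60.5
```

Release, lift clear and check everything.

Emit:
play_rows:
  offset:
    - [0,0,0]
    - [0,0,0]
    - [0,0,0.3]
    - [0,0,0.9]
    - [0,0,0.9]
  rotation:
    - [0,0,0]
    - [0,0,0]
    - [0,0,0]
    - [0,0,0]
    - [0,0,0]
  gripper: 0.5

```text
t: 38.72
eef_pos: [0.5105, 0.1892, 0.152]
tool_rot: [-3.142, -0.0, -0.042]
ft_force: [0.2, 0.2, 0.4]
finger_gap: 0.0428
grip_force: 0.0
```

Emit:
play_rows:
  offset:
    - [0,0,1]
    - [0,0,1]
    - [-0.5,-0.5,0.5]
    - [0,0,0]
    - [0,0,0]
  rotation:
    - [0,0,0]
    - [0,0,0]
    - [0,0,0]
    - [0,0,0]
    - [0,0,0]

```text
t: 39.35
eef_pos: [0.4804, 0.1593, 0.2999]
tool_rot: [-3.141, -0.001, -0.042]
ft_force: [-0.1, 0.0, -1.4]
finger_gap: 0.0427
grip_force: 0.0
```

```bash
python3 - <<'E'
from h import *
p,d,P=wrist('w6');s=robot.sense();print(s['t'],np.round(s['eef_pos'],4))
blobs(P,dict(lens=(.532,.274,.035,.07,.09),can=(.476,.278,.03,.062,.08),oilcap=(.428,.282,.025,.058,.08),lamp=(.586,.187,.04,.06,.08),fuse=(.511,.189,.04,.034,.05),tall=(.372,.009,.03,.08,.1),dust=(.37,.114,.025,.008,.02)))
E
```

```text
39.4 [0.4803 0.1594 0.2989]
lens 280 z 0.081 ctr [532.3 275.4] [22.6 22.1] 47.7
can 529 z 0.070 ctr [476.1 278.2] [34.8 33.9] 59.8
oilcap 108 z 0.067 ctr [427.8 280.6] [14.1 15.8] 41.2
lamp 1062 z 0.072 ctr [586.7 187.2] [35.3 44.9] 87.1
fuse 762 z 0.043 ctr [510.8 190.9] [30.  49.7] 87.4
tall 313 z 0.091 ctr [372.5   8.6] [25.9 25.3] 23.3
dust 215 z 0.009 ctr [368.9 118.9] [28.9 29.3] 40.7
```

View pics/w6.png

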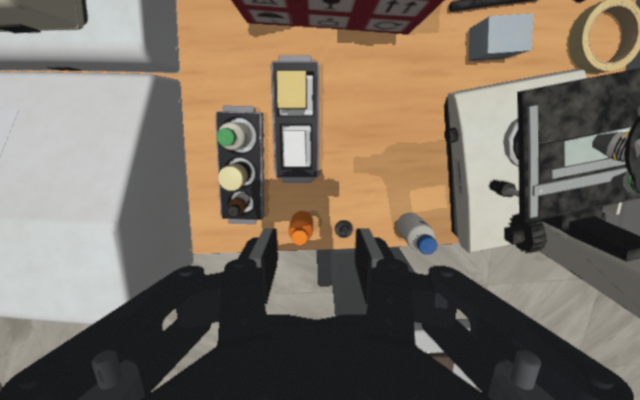

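The picture shows all five items seated: the three bottles at column ~238 and the two cartons at ~(295, 90) and (297, 147). The bystanders are unmoved.

```bash
python3 -c "
from workcell import robot
print(robot.finish_job())"
```

```text
the job is handed in; nothing more can be done
None
```

I placed all five items home in their own cut-outs, left the bystanders where they were, and handed the job in at about 39 s of the 102 s allowed; no verdict came back.

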